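# Check the oil of the pellet-press pump with its dipstick

### The job

The wiped oil dipstick of the hydraulic pump is lying in the drip tray: slide it, tip first, all the way down the slanting dip tube on the end of the pump until its collar sits on the tube mouth, without forcing it, then draw it right out again. Finish by holding it up for reading - still in the gripper, level, with the marked flat of the blade facing up, steady, and with its tip over the drip tray, at least 10 cm up and clear of everything. Do not put it down or let go, and leave the other things on the bench where they are.

Things in the scene. Friction and masses are not known exactly. Their poses are not given: they have to be found in the camera images.
- dipstick_grip (a point): Centre of the dipstick's black ribbed grip, a block 80 long, 24 wide, 28 mm high, lying in the tray. Axes: x along the stick from grip to tip (level; at the start it points roughly left, +y, to the pump); z normal to the blade's marked face (up at the start). Stick: grip, round steel collar 28 mm across, rod and blade; 223 mm in all, 0.07 to 0.12 kg, balances 16 mm from the grip centre towards the collar.
- dipstick_collar (a point): Centre of the collar's face that looks to the tip and comes to rest on the tube mouth: 48 mm from the grip's centre along x, on the rod's axis. The collar is 28 mm across, 8 mm thick. Beyond it: rod 8 mm across, 95 mm long, then the blade. Same axes as the grip.
- dipstick_tip (a point): Tip of the stick, on the rod's axis: 183 mm from the grip's centre, 135 mm from the collar's face. The last 40 mm are a flat blade 8 wide and 4 mm thick with two dark level lines across its marked face and a rounded end. Same axes as the grip.
- dip_tube: Steel tube at the pump's -y end (right), fixed. Origin: centre of its open mouth, 145 mm above the bench. z axis: out of the mouth along the tube, 40 degrees above level; x axis level. 19 mm outside, 13 mm inside; the last 14 mm flare to 25 outside, 19 mm inside at the mouth. 95 mm long to the tank wall, then open into the hollow tank, so the 135 mm rod goes in fully.
- pump: Grey hydraulic pump, fixed. Origin: centre of its underside; z up, long axis y. Tank 150 (x) by 280 (y) mm, top 128 mm above the bench; breather cap to 151 mm; at y = +58 to +132 mm a block 175 mm high with a gauge to 242 mm; a lever reaches to y = +465 mm, 222 mm high. Mouth of the dip tube at (0, -213, 145) mm.
- drip_tray: Shallow bare-metal drip tray, fixed, 280 (x) by 340 (y) mm, rim 14 mm high, walls and floor 3 mm. Origin: centre of its underside, on the bench; z up. The dipstick lies in it at the start.
- tube_rack: Bystander: tube rack, 90 by 200 mm, 55 mm high, beyond the tray. Origin: centre of its underside.
- sample_bottle: Bystander: closed white sample bottle, 60 mm across, 120 mm high. Origin: centre of its underside.
- pellet_die: Bystander: steel pellet die, stepped cylinder 68 mm across the foot, 85 mm high, between the robot and the pump. Origin: centre of its underside.
- spanner: Bystander: steel spanner lying on the bench beyond the pump. Origin: its middle, underside.
Not all that is in view belongs to the job. What is shaped like the part that bears dipstick_grip but blue is not meant.

How it is judged:
By the outcome, as a careful person would: the job done as asked, in the order asked, and still so for the second after the job is handed in, while the arm keeps its last pose, push and grip.
It also fails if it takes over 48 s, if anything falls off the work surface, if the arm or the gripper's body presses on something with over 40 N, if the wrist force passes 120 N, or if a joint passes its speed limit or range.

### The arm

A 7-joint arm with a two-finger parallel gripper is mounted at the origin on the work surface. World frame = base frame: x ahead of the robot, y to its left, z up, the work surface at z = 0. Lengths are in m, angles in degrees, forces in N, time in s.
With the tool pointing down it reaches from about 0.425 to 0.925 m from the base axis. Payload 6.8 kg.
Tool frame: the origin (TCP) lies midway between the tips of the shut fingers; the grasp point (between the pads) lies 19 mm behind it (robot.grip_point_offset is the z of the grasp point in the tool frame, in m); z points along the fingers, y is the line along which they close (so a half turn about z gives the same grasp; the last joint's range is limited). The gripper opens to 85 mm and grips with 20 to 120 N. Pads are 22 mm wide; open, the fingers measure 114 mm over their backs; the gripper's body (76 mm by 85 mm) begins 54 mm behind the grasp point. The pads swing forward as they close: fully open they stand 13 mm farther back than shut.
Start: joints at [-79.017, 27.33, 1.283, 89.118, -0.659, 63.558, -4.761], TCP at [0.199, 0.645, 0.231] pointing down, gripper open.
Joint ranges: [-169.35, 169.35], [-19.33, 120.38], [-80.79, 83.38], [13.8, 139.57], [-78.32, 258.32], [9.67, 109.79], [-169.56, 169.56]. Speed limits (degrees/s): [136.94, 136.94, 180, 180, 180, 180, 180].

### API

Orientations are given as a 3x3 rotation matrix whose columns are the frame's x, y, z axes.
In Python, from station import robot gives the robot as it stands. The module is installed in compiled form; this text tells all that it offers.
- The arm moves only by the tool drive_tool, never from a script. Its argument "deltas" is a list of rows, each an object of numbers: "x", "y", "z": the shift along the tool's x, y, z as a fraction of full scale; "rx", "ry", "rz": the turn, a rotation vector about the tool's x, y, z as a fraction of full scale. In form: [{"x": .., "y": .., "z": .., "rx": .., "ry": .., "rz": ..}, ...]. A call has 1 to 5 rows; each row shifts and turns the commanded pose from where the row before left it, along the tool's axes as they then stand; what a row does not reach is not made up. Full scale, the value 1, is 0.75 m for a shift and pi/4 rad for a turn. A row lasts 1/12 s, in which the tool goes at most 41.7 mm and 7.16 degrees, less where a joint would pass 70% of its speed; a pose out of reach is approached as far as the arm can. A call with a number of a shift or a turn outside -1 to 1 is refused whole. A call with a gripper value outside its range is refused whole. "claw" is the opening, from 0 (shut) to 1 (fully open), set as the call begins (left out, the last holds). The fingers move at their own pace and stop on an object; "force" is the grip in N (left out, the last holds). Time passes only in rows, so rows that do not move let the fingers close. It gives the time, the measured TCP pose, the force, the opening and the grip force at its end, in the units of the state.
- robot.observe(): the state, without advancing time (a new reading comes with each control period).
- robot.snapshot(name): name is "scene" or "top" or "wrist"; returns (picture, depth): 384x512x3 uint8, red, green, blue; 384x512 float32, m along the optical axis (not along the pixel's ray), 0 where there is no reading.
- robot.camera_info(name): a dict with "mtx" (3x3 intrinsics, pixels), "position" and "orientation" of the camera in the world. Camera axes: x right, y up, looking along -z (the intrinsics and any distortion apply to the point x, -y, -z); pixel columns grow to the right and rows downward; lengths in m; the calibration is good to about 2 mm. A picture is of the moment at which its call begins: read the wrist's pose just before it. camera_info takes no time and is no camera call; for the wrist camera it gives the pose at the moment of the call.
- robot.close_job(): hands the job in; it is judged then, once.
Trained networks look in the newest picture that a camera, given by its name, has taken for a name from the list of things; names that differ only in an ending like _2 or _b are one class to them, and where a whole thing is asked for, a point or a joint stands for the part that bears it (a point fixed in the world has none). Each returns a list of dicts, best first, with "score" (0 to 1); they miss things now and then, are a little off and sometimes report something else, mostly with a low value. They report only what shows in the picture. A call takes as long as a camera call. They do not tell look-alikes from the thing itself.
- robot.regions_of(camera, name): "region" (384x512 bool, what is visible of it).
- robot.tip_of(camera, name): "location" ([x, y, z] in m, in world coordinates, good to about 4 mm: a listed point, or the origin of a listed thing).
The state is a dict: "time_s": time; "q": joint angles; "dq": joint speeds; "joint_efforts": joint torques, N m; "position": TCP position; "tcp_rot": TCP orientation; "contact_force": force on the tool from outside, world axes, zero at the start; "wrist_torque": the same for the moment, N m; "width": opening from 0.0 (shut) to 1.0 (fully open); "finger_force": force on a finger pad.
Only numpy, scipy, OpenCV 4.12 (cv2) and the standard library are available. Lean on these libraries where they do the work, as an engineer would, in place of code of your own. Each camera call takes 0.05 s, during which the arm holds its last target. There are 200 camera calls.

## Working session

There is one attempt and no reset: what is moved stays moved. The work goes in short steps, Python scripts to look and compute and a tool call to move; the robot and the scene stay as the last step left them, time stands still between calls to the robot, and variables do not carry over. Pictures are saved under pics/ and viewed, at most 10 in all, crops included, and the job is handed in when it is done.

Besides the shell and the picture viewer there is one more tool, called as name(argument=value, ...), one argument or row to a line, values as JSON. drive_tool: Moves the arm, as the interface text tells. Its arguments: {"type":"object","properties":{"deltas":{"type":"array"},"claw":{"type":"number"},"force":{"type":"number"}},"required":["deltas"]}

```bash
mkdir -p pics; python3 - <<'E'
from station import robot
import cv2,numpy as np
s=robot.observe();print(s['time_s'],s['position'],np.round(s['tcp_rot'],3).tolist(),robot.grip_point_offset)
ims=[]
for c in ['scene','top']:
    p,d=robot.snapshot(c);ims.append(p)
    np.savez(f'{c}0.npz',p=p,d=d)
    for n in ['dipstick_grip','dipstick_collar','dipstick_tip','dip_tube','pump','drip_tray','pellet_die','sample_bottle','tube_rack']:
        print(c,n,[(round(r['score'],2),np.round(r['location'],3).tolist()) for r in robot.tip_of(c,n)[:3]])
    i=robot.camera_info(c);print(i['position'],np.round(i['orientation'],3).tolist(),np.round(i['mtx'],1).tolist())
cv2.imwrite('pics/a.png',cv2.resize(np.vstack(ims)[:,:,::-1],(450,675))) if 0 else [cv2.imwrite(f'pics/a{k}.png',cv2.resize(m[:,:,::-1],(800,600))) for k,m in enumerate(ims)]
E
```

```text
0.0 [0.19916316 0.6443385  0.23033573] [[-0.955, 0.295, -0.0], [0.295, 0.955, -0.002], [-0.0, -0.002, -1.0]] -0.0187
scene dipstick_grip [(0.63, [0.48, -0.302, 0.019]), (0.6, [0.474, -0.558, 0.015])]
scene dipstick_collar [(0.87, [0.481, -0.247, 0.019])]
scene dipstick_tip [(0.97, [0.577, -0.709, 0.019])]
scene dip_tube [(0.74, [0.491, -0.114, 0.017]), (0.6, [0.557, 0.074, 0.144])]
scene pump [(0.89, [0.593, 0.277, -0.008])]
scene drip_tray [(0.84, [0.51, -0.251, -0.003])]
scene pellet_die [(0.8, [0.368, 0.269, -0.003])]
scene sample_bottle [(0.56, [0.794, -0.039, 0.0]), (0.49, [0.491, -0.116, 0.021])]
scene tube_rack []
[ 1.14742616 -0.12373162  0.99053593] [[0.001, -0.83, 0.557], [1.0, -0.004, -0.007], [0.008, 0.557, 0.83]] [[370.5, 0.0, 261.7], [0.0, 370.5, 194.3], [0.0, 0.0, 1.0]]
top dipstick_grip [(0.82, [0.476, -0.556, 0.013]), (0.77, [0.478, -0.296, 0.016])]
top dipstick_collar [(0.64, [0.499, -0.593, 0.014]), (0.6, [0.48, -0.248, 0.017])]
top dipstick_tip [(0.81, [0.579, -0.706, 0.014]), (0.62, [0.492, -0.109, 0.014])]
top dip_tube [(0.44, [0.557, 0.07, 0.144])]
top pump [(0.56, [0.598, 0.273, -0.001])]
top drip_tray []
top pellet_die [(0.78, [0.362, 0.27, -0.003])]
top sample_bottle [(0.82, [0.792, -0.041, 0.002])]
top tube_rack [(0.87, [0.778, -0.194, 0.001])]
[ 0.46388258 -0.11377681  1.28429701] [[0.0, 0.995, -0.096], [-1.0, 0.001, 0.008], [0.008, 0.096, 0.995]] [[416.5, 0.0, 252.9], [0.0, 416.5, 193.4], [0.0, 0.0, 1.0]]
```

View pics/a0.png

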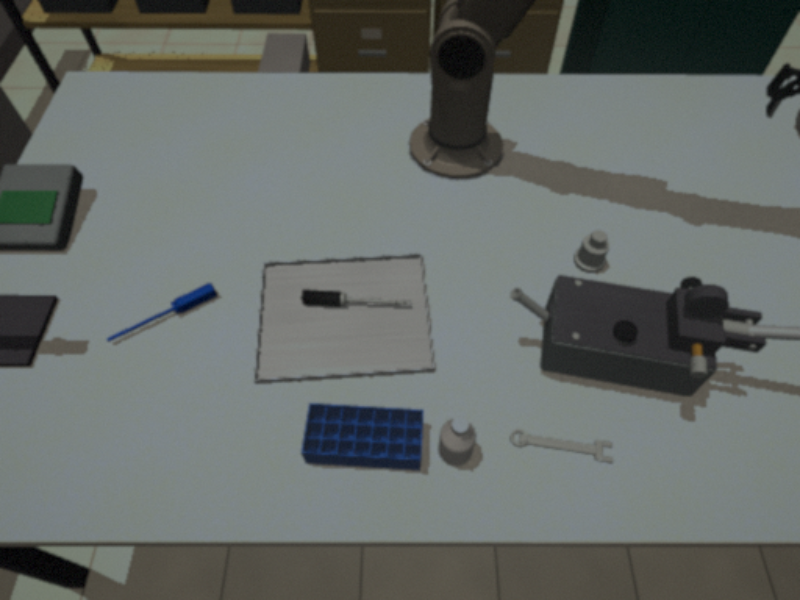

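View pics/a1.png

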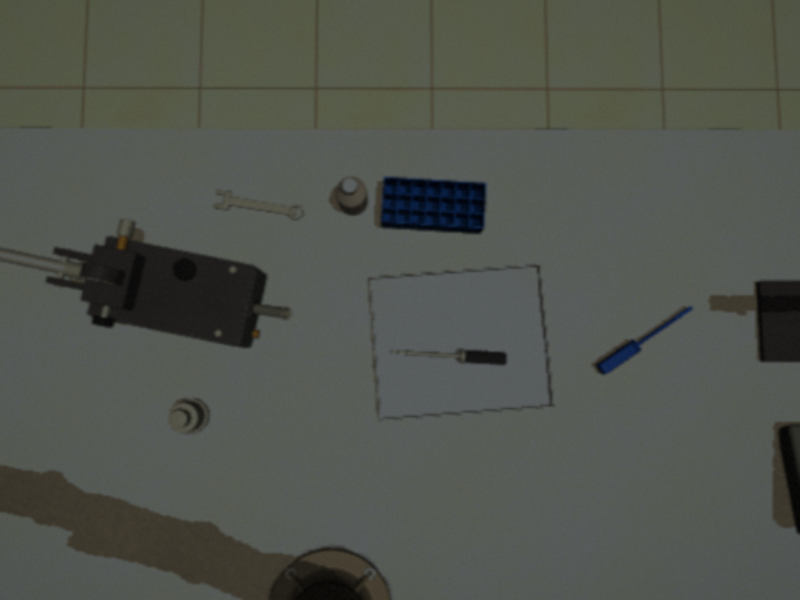

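The scene image shows two look-alikes. One has a black grip and lies in the tray (scene view px 322,298; top view px 485,357). The other is a blue tool on the bare bench (scene view px 193,298; top view px 620,357). The black one in the tray fits the description. Next I'll crop it to confirm and plan the approach.

```bash
cat > h.py <<'E'
import numpy as np, json
from scipy.spatial.transform import Rotation as R
from station import robot
def pose():
    s=robot.observe(); return np.array(s['position']),np.array(s['tcp_rot']),s
def frame(xd,zd):
    z=np.array(zd,float);z/=np.linalg.norm(z);x=np.array(xd,float);x-=z*(x@z);x/=np.linalg.norm(x)
    return np.c_[x,np.cross(z,x),z]
def plan(wps,step=.040,ang=6.8,start=None):
    """wps: list of (pos,rot); prints rows, 5 per call"""
    p,M=(pose()[:2] if start is None else start); rows=[]
    for P,Q in wps:
        P=np.array(P)
        n=int(max(1,np.ceil(np.linalg.norm(P-p)/step),np.ceil(np.degrees(R.from_matrix(M.T@Q).magnitude())/ang)))
        for k in range(n,0,-1):
            d=np.round(M.T@((P-p)/k)/.75,4); r=np.round(R.from_matrix(M.T@Q).as_rotvec()/k/(np.pi/4),3)
            rows.append({a:float(v) for a,v in zip(('x','y','z','rx','ry','rz'),[*d,*r]) if abs(v)>1e-9})
            p=p+M@d*.75; M=M@R.from_rotvec(r*np.pi/4).as_matrix()
    for i in range(0,len(rows),5): print(json.dumps(rows[i:i+5]))
    return p,M
E
python3 - <<'E'
from h import *
import cv2
p=np.load('top0.npz')['p'];q=np.load('scene0.npz')['p']
a=cv2.resize(p[205:255,235:455],(792,180));b=cv2.resize(q[165:225,60:290],(792,207))
cv2.imwrite('pics/b.png',np.vstack([a,b])[:,:,::-1])
D=frame([.067,.998,0],[0,0,-1])
p0,M0,_=pose()
M1=M0@R.from_euler('z',40,degrees=True).as_matrix()
print(M1[:,0])
plan([([.40,.30,.29],M1),([.47,0,.25],D),([.479,-.27,.20],D)])
E
```

```text
[-5.41991819e-01  8.40383762e-01 -2.71824179e-06]
[{"x": -0.0356, "y": -0.0328, "z": -0.0071, "rz": 0.081}, {"x": -0.0376, "y": -0.0304, "z": -0.0071, "rz": 0.081}, {"x": -0.0394, "y": -0.028, "z": -0.0071, "rz": 0.081}, {"x": -0.0412, "y": -0.0254, "z": -0.0071, "rz": 0.081}, {"x": -0.0427, "y": -0.0227, "z": -0.0071, "rz": 0.081}]
[{"x": -0.044, "y": -0.02, "z": -0.0071, "rz": 0.081}, {"x": -0.0452, "y": -0.0172, "z": -0.0071, "rz": 0.081}, {"x": -0.0462, "y": -0.0142, "z": -0.0071, "rz": 0.08}, {"x": -0.047, "y": -0.0113, "z": -0.0071, "rz": 0.081}, {"x": -0.0477, "y": -0.0083, "z": -0.0072, "rz": 0.08}]
[{"x": -0.0481, "y": -0.0053, "z": -0.0071, "rz": 0.081}, {"x": -0.0483, "y": -0.0173, "z": 0.0067, "rz": 0.102}, {"x": -0.0496, "y": -0.0134, "z": 0.0067, "rz": 0.102}, {"x": -0.0505, "y": -0.0093, "z": 0.0066, "rz": 0.102}, {"x": -0.0511, "y": -0.0053, "z": 0.0067, "rz": 0.102}]
[{"x": -0.0513, "y": -0.0012, "z": 0.0066, "rz": 0.102}, {"x": -0.0513, "y": 0.0029, "z": 0.0067, "rz": 0.102}, {"x": -0.0508, "y": 0.007, "z": 0.0066, "rz": 0.101}, {"x": -0.0501, "y": 0.0111, "z": 0.0067, "rz": 0.102}, {"x": -0.0512, "y": 0.0052, "z": 0.0095}]
[{"x": -0.0512, "y": 0.0052, "z": 0.0095}, {"x": -0.0512, "y": 0.0052, "z": 0.0095}, {"x": -0.0512, "y": 0.0052, "z": 0.0095}, {"x": -0.0512, "y": 0.0051, "z": 0.0095}, {"x": -0.0512, "y": 0.0052, "z": 0.0096}]
[{"x": -0.0512, "y": 0.0051, "z": 0.0095}]
```

View pics/b.png

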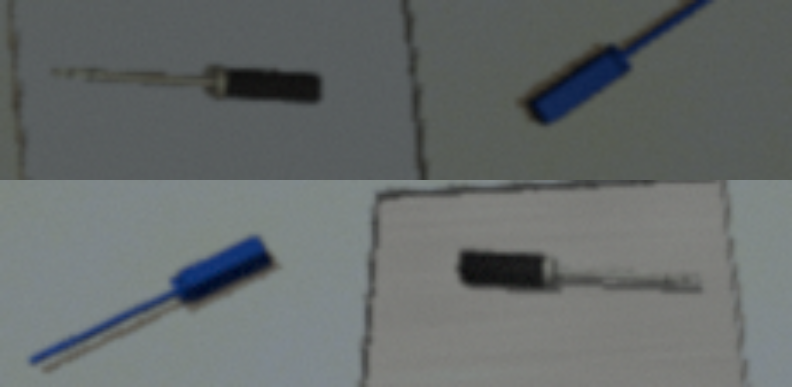

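The crop confirms it. The black ribbed grip with steel collar and rod lies in the tray (top crop px 270,85, tip at 55,72), and the blue one is outside the tray. I'll move to it now.

drive_tool(
  deltas=[
    {"x": -0.0356,"y": -0.0328,"z": -0.0071,"rz": 0.081},
    {"x": -0.0376,"y": -0.0304,"z": -0.0071,"rz": 0.081},
    {"x": -0.0394,"y": -0.028,"z": -0.0071,"rz": 0.081},
    {"x": -0.0412,"y": -0.0254,"z": -0.0071,"rz": 0.081},
    {"x": -0.0427,"y": -0.0227,"z": -0.0071,"rz": 0.081},
  ],
  claw=1,
)

```text
$.deltas[0]: bad value
```

drive_tool(
  deltas=[
    {"x": -0.044,"y": -0.02,"z": -0.0071,"rz": 0.081},
    {"x": -0.0452,"y": -0.0172,"z": -0.0071,"rz": 0.081},
    {"x": -0.0462,"y": -0.0142,"z": -0.0071,"rz": 0.08},
    {"x": -0.047,"y": -0.0113,"z": -0.0071,"rz": 0.081},
    {"x": -0.0477,"y": -0.0083,"z": -0.0072,"rz": 0.08},
  ],
)

```text
$.deltas[0]: bad value
```

drive_tool(
  deltas=[
    {"x": -0.0481,"y": -0.0053,"z": -0.0071,"rz": 0.081},
    {"x": -0.0483,"y": -0.0173,"z": 0.0067,"rz": 0.102},
    {"x": -0.0496,"y": -0.0134,"z": 0.0067,"rz": 0.102},
    {"x": -0.0505,"y": -0.0093,"z": 0.0066,"rz": 0.102},
    {"x": -0.0511,"y": -0.0053,"z": 0.0067,"rz": 0.102},
  ],
)

```text
$.deltas[0]: bad value
```

drive_tool(
  deltas=[
    {"x": -0.0356,"y": -0.0328,"z": -0.0071,"rx": 0,"ry": 0,"rz": 0.081},
    {"x": -0.0376,"y": -0.0304,"z": -0.0071,"rx": 0,"ry": 0,"rz": 0.081},
    {"x": -0.0394,"y": -0.028,"z": -0.0071,"rx": 0,"ry": 0,"rz": 0.081},
    {"x": -0.0412,"y": -0.0254,"z": -0.0071,"rx": 0,"ry": 0,"rz": 0.081},
    {"x": -0.0427,"y": -0.0227,"z": -0.0071,"rx": 0,"ry": 0,"rz": 0.081},
  ],
  claw=1,
)

```text
time_s: 1.42
position: [0.2913, 0.4866, 0.2583]
tcp_rot: [[-0.813, 0.582, 0.0], [0.582, 0.813, 0.0], [0.0, 0.0, -1.0]]
contact_force: [0.3, 0.3, 0.7]
width: 0.999
finger_force: 0.0
```

drive_tool(
  deltas=[
    {"x": -0.044,"y": -0.02,"z": -0.0071,"rx": 0,"ry": 0,"rz": 0.081},
    {"x": -0.0452,"y": -0.0172,"z": -0.0071,"rx": 0,"ry": 0,"rz": 0.081},
    {"x": -0.0462,"y": -0.0142,"z": -0.0071,"rx": 0,"ry": 0,"rz": 0.08},
    {"x": -0.047,"y": -0.0113,"z": -0.0071,"rx": 0,"ry": 0,"rz": 0.081},
    {"x": -0.0477,"y": -0.0083,"z": -0.0072,"rx": 0,"ry": 0,"rz": 0.08},
  ],
)

```text
time_s: 1.83
position: [0.3823, 0.3297, 0.2852]
tcp_rot: [[-0.592, 0.806, 0.0], [0.806, 0.592, 0.001], [0.0, 0.001, -1.0]]
contact_force: [0.2, 0.9, -0.3]
width: 1.0
finger_force: 0.0
```

drive_tool(
  deltas=[
    {"x": -0.0481,"y": -0.0053,"z": -0.0071,"rx": 0,"ry": 0,"rz": 0.081},
    {"x": -0.0483,"y": -0.0173,"z": 0.0067,"rx": 0,"ry": 0,"rz": 0.102},
    {"x": -0.0496,"y": -0.0134,"z": 0.0067,"rx": 0,"ry": 0,"rz": 0.102},
    {"x": -0.0505,"y": -0.0093,"z": 0.0066,"rx": 0,"ry": 0,"rz": 0.102},
    {"x": -0.0511,"y": -0.0053,"z": 0.0067,"rx": 0,"ry": 0,"rz": 0.102},
  ],
)

```text
time_s: 2.25
position: [0.4352, 0.1481, 0.2701]
tcp_rot: [[-0.246, 0.969, 0.001], [0.969, 0.246, 0.001], [0.001, 0.001, -1.0]]
contact_force: [1.3, 0.4, 0.4]
width: 0.999
finger_force: 0.0
```

drive_tool(
  deltas=[
    {"x": -0.0513,"y": -0.0012,"z": 0.0066,"rx": 0,"ry": 0,"rz": 0.102},
    {"x": -0.0513,"y": 0.0029,"z": 0.0067,"rx": 0,"ry": 0,"rz": 0.102},
    {"x": -0.0508,"y": 0.007,"z": 0.0066,"rx": 0,"ry": 0,"rz": 0.101},
    {"x": -0.0501,"y": 0.0111,"z": 0.0067,"rx": 0,"ry": 0,"rz": 0.102},
    {"x": -0.0512,"y": 0.0052,"z": 0.0095,"rx": 0,"ry": 0,"rz": 0},
  ],
)

```text
time_s: 2.67
position: [0.4727, -0.0401, 0.2435]
tcp_rot: [[0.071, 0.997, 0.003], [0.997, -0.071, 0.0], [0.001, 0.003, -1.0]]
contact_force: [0.7, 0.7, 0.5]
width: 0.999
finger_force: 0.0
```

```bash
cat >> h.py <<'E'
_pr=print
def print(*a):
    _pr(*a)
E
python3 - <<'E'
import re
s=open('h.py').read()
s=s.replace(" if abs(v)>1e-9}","}").split("_pr=print")[0]
open('h.py','w').write(s)
E
python3 - <<'E'
from h import *
import cv2
p,M,s=pose();print(s['time_s'],p,np.round(M,3).tolist(),np.round(s['q'],1))
I=robot.camera_info('wrist');im,d=robot.snapshot('wrist');cv2.imwrite('pics/c.png',cv2.resize(im[:,:,::-1],(800,600)))
np.savez('w1.npz',p=im,d=d,pos=I['position'],o=I['orientation'],K=I['mtx'])
for n in ['dip_tube','dipstick_grip','dipstick_tip','dipstick_collar']:
    print(n,[(round(r['score'],2),np.round(r['location'],3).tolist()) for r in robot.tip_of('wrist',n)[:3]])
D=frame([.067,.998,0],[0,0,-1])
plan([([.479,-.25,.20],D)])
E
```

```text
2.6667 [ 0.47269385 -0.04011618  0.24347916] [[0.071, 0.997, 0.003], [0.997, -0.071, 0.0], [0.001, 0.003, -1.0]] [-35.7   7.6  36.6 116.8  -5.4  57.   -0.4]
dip_tube [(0.76, [0.557, 0.07, 0.146]), (0.58, [0.485, -0.25, 0.016])]
dipstick_grip [(0.95, [0.479, -0.294, 0.015])]
dipstick_tip [(0.95, [0.49, -0.115, 0.017])]
dipstick_collar [(0.82, [0.487, -0.25, 0.016])]
[{"x": -0.0469, "y": 0.0049, "z": 0.0095, "rx": -0.0, "ry": -0.0, "rz": -0.0}, {"x": -0.0468, "y": 0.0049, "z": 0.0095, "rx": -0.0, "ry": -0.0, "rz": -0.0}, {"x": -0.0469, "y": 0.0049, "z": 0.0095, "rx": -0.0, "ry": -0.0, "rz": -0.0}, {"x": -0.0468, "y": 0.0049, "z": 0.0095, "rx": -0.0, "ry": -0.0, "rz": -0.0}, {"x": -0.0469, "y": 0.0048, "z": 0.0096, "rx": -0.0, "ry": -0.0, "rz": -0.0}]
[{"x": -0.0468, "y": 0.0049, "z": 0.0095, "rx": -0.0, "ry": -0.001, "rz": -0.001}]
```

View pics/c.png

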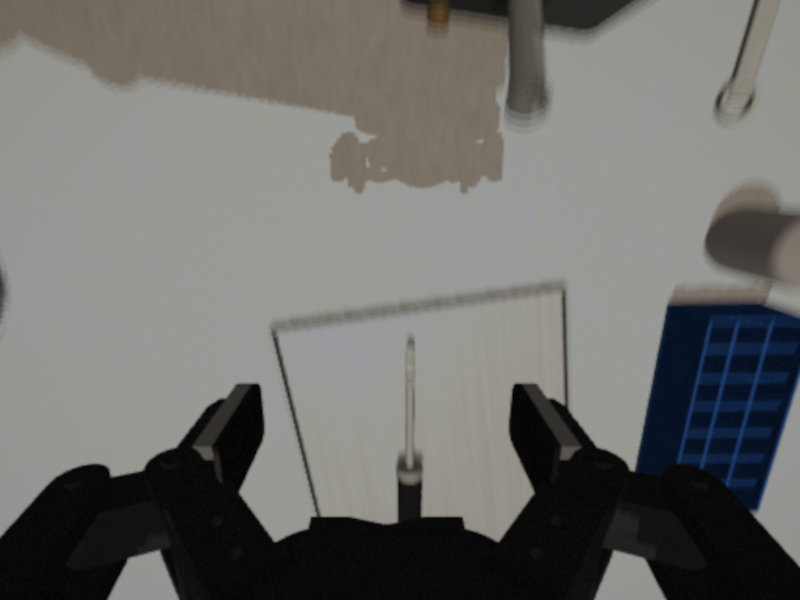

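The wrist view shows the stick straight below and ahead (tip at px 410,340, collar at 410,468) and the tube mouth at px 527,105. I'll take the stick and tube axes from the depth image.

```bash
cat >> h.py <<'E'
def cloud(d,K,pos,o):
    v,u=np.indices(d.shape); z=d
    c=np.stack([(u-K[0,2])/K[0,0]*z,-(v-K[1,2])/K[1,1]*z,-z],-1)
    return c@np.array(o).T+np.array(pos)
E
python3 - <<'E'
from h import *
f=np.load('w1.npz');P=cloud(f['d'],f['K'],f['pos'],f['o']);ok=f['d']>0
print('floor z',np.median(P[...,2][ok&(abs(P[...,0]-.56)<.04)&(abs(P[...,1]+.2)<.05)]), 'cam',f['pos'])
m=ok&(abs(P[...,0]-.483)<.03)&(P[...,1]<-.1)&(P[...,1]>-.335)&(P[...,2]>.010)&(P[...,2]<.06)
Q=P[m];print(len(Q))
for a in np.arange(-.335,-.1,.015):
    q=Q[(Q[:,1]>a)&(Q[:,1]<a+.015)]
    if len(q)>3: print(round(a+.0075,4),len(q),np.round([np.median(q[:,0]),q[:,0].min(),q[:,0].max(),np.percentile(q[:,2],90)],4))
m=ok&(abs(P[...,0]-.56)<.045)&(P[...,1]>.03)&(P[...,1]<.16)&(P[...,2]>.04)
Q=P[m];print('tube',len(Q))
for a in np.arange(.04,.16,.012):
    q=Q[(Q[:,1]>a)&(Q[:,1]<a+.012)]
    if len(q)>3: print(round(a+.006,4),len(q),np.round([np.median(q[:,0]),q[:,0].min(),q[:,0].max(),q[:,2].min(),np.percentile(q[:,2],95)],4))
E
```

```text
floor z 0.0016864443569479803 cam [0.47747568 0.03675296 0.38474407]
993
-0.3125 26 [0.4741 0.4657 0.489  0.0301]
-0.2975 111 [0.4777 0.4662 0.4896 0.0304]
-0.2825 115 [0.4787 0.4672 0.4903 0.0302]
-0.2675 118 [0.4797 0.4682 0.491  0.0301]
-0.2525 220 [0.4802 0.4679 0.4943 0.029 ]
-0.2375 40 [0.4817 0.4783 0.4853 0.0203]
-0.2225 41 [0.4825 0.479  0.4861 0.0198]
-0.2075 42 [0.4833 0.4799 0.4869 0.0205]
-0.1925 44 [0.4842 0.4808 0.4877 0.0198]
-0.1775 43 [0.485  0.4817 0.4884 0.0197]
-0.1625 44 [0.4859 0.4825 0.4892 0.0202]
-0.1475 51 [0.4869 0.4833 0.4916 0.0186]
-0.1325 56 [0.4882 0.4842 0.4923 0.0184]
-0.1175 42 [0.4886 0.4851 0.4928 0.0185]
tube 1979
0.058 37 [0.5564 0.5496 0.5626 0.134  0.1389]
0.07 476 [0.557  0.5416 0.5658 0.1291 0.1493]
0.082 401 [0.5537 0.5435 0.5658 0.1254 0.1524]
0.094 306 [0.5551 0.5479 0.5675 0.1202 0.1391]
0.106 286 [0.5578 0.5506 0.5698 0.1035 0.1286]
0.118 251 [0.5596 0.5529 0.5722 0.097  0.1184]
0.13 110 [0.5999 0.5555 0.6049 0.0403 0.0999]
0.142 112 [0.5647 0.5396 0.5979 0.04   0.0595]
```

drive_tool(
  deltas=[
    {"x": -0.0469,"y": 0.0049,"z": 0.0095,"rx": 0,"ry": 0,"rz": 0},
    {"x": -0.0468,"y": 0.0049,"z": 0.0095,"rx": 0,"ry": 0,"rz": 0},
    {"x": -0.0469,"y": 0.0049,"z": 0.0095,"rx": 0,"ry": 0,"rz": 0},
    {"x": -0.0468,"y": 0.0049,"z": 0.0095,"rx": 0,"ry": 0,"rz": 0},
    {"x": -0.0469,"y": 0.0048,"z": 0.0096,"rx": 0,"ry": 0,"rz": 0},
  ],
)

```text
time_s: 3.33
position: [0.4788, -0.2145, 0.207]
tcp_rot: [[0.063, 0.998, 0.001], [0.998, -0.063, 0.001], [0.001, 0.001, -1.0]]
contact_force: [0.6, 0.3, 0.2]
width: 1.001
finger_force: 0.0
```

```bash
python3 - <<'E'
from h import *
D=frame([.0575,.998,0],[0,0,-1])
plan([([.4783,-.290,.11],D),([.4783,-.290,.03],D),([.4783,-.290,.006],D)],step=.036)
E
```

```text
[{"x": -0.0252, "y": 0.0014, "z": 0.0323, "rx": 0.0, "ry": -0.0, "rz": -0.002}, {"x": -0.0252, "y": 0.0014, "z": 0.0323, "rx": 0.0, "ry": -0.0, "rz": -0.002}, {"x": -0.0251, "y": 0.0013, "z": 0.0323, "rx": 0.001, "ry": -0.001, "rz": -0.001}, {"x": -0.0251, "y": 0.0013, "z": 0.0324, "rx": 0.0, "ry": -0.0, "rz": -0.002}, {"x": -0.0, "y": 0.0, "z": 0.0356, "rx": 0.0, "ry": -0.0, "rz": 0.0}]
[{"x": -0.0, "y": 0.0, "z": 0.0355, "rx": 0.0, "ry": -0.0, "rz": 0.0}, {"x": -0.0001, "y": 0.0, "z": 0.0356, "rx": 0.0, "ry": -0.0, "rz": 0.0}, {"x": 0.0, "y": 0.0, "z": 0.032, "rx": 0.0, "ry": -0.0, "rz": 0.0}]
```

drive_tool(
  deltas=[
    {"x": -0.0252,"y": 0.0014,"z": 0.0323,"rx": 0,"ry": 0,"rz": -0.002},
    {"x": -0.0252,"y": 0.0014,"z": 0.0323,"rx": 0,"ry": 0,"rz": -0.002},
    {"x": -0.0251,"y": 0.0013,"z": 0.0323,"rx": 0,"ry": 0,"rz": -0.001},
    {"x": -0.0251,"y": 0.0013,"z": 0.0324,"rx": 0,"ry": 0,"rz": -0.002},
    {"x": 0,"y": 0,"z": 0.0356,"rx": 0,"ry": 0,"rz": 0},
  ],
)

```text
time_s: 3.75
position: [0.4779, -0.2932, 0.083]
tcp_rot: [[0.062, 0.998, 0.002], [0.998, -0.062, -0.002], [-0.002, 0.002, -1.0]]
contact_force: [-0.7, -0.1, 0.4]
width: 0.995
finger_force: 0.0
```

drive_tool(
  deltas=[
    {"x": 0,"y": 0,"z": 0.0356,"rx": 0,"ry": 0,"rz": 0},
    {"x": 0,"y": 0,"z": 0.0356,"rx": 0,"ry": 0,"rz": 0},
    {"x": 0,"y": 0,"z": 0.02,"rx": 0,"ry": 0,"rz": 0},
    {"x": 0,"y": 0,"z": 0.008,"rx": 0,"ry": 0,"rz": 0},
    {"x": 0,"y": 0,"z": 0,"rx": 0,"ry": 0,"rz": 0},
  ],
)

```text
time_s: 4.17
position: [0.4771, -0.2887, 0.0078]
tcp_rot: [[0.059, 0.998, -0.002], [0.998, -0.059, 0.002], [0.002, -0.002, -1.0]]
contact_force: [-0.6, 0.4, 0.2]
width: 1.002
finger_force: 0.0
```

drive_tool(
  deltas=[
    {"x": 0,"y": 0,"z": 0,"rx": 0,"ry": 0,"rz": 0},
    {"x": 0,"y": 0,"z": 0,"rx": 0,"ry": 0,"rz": 0},
    {"x": 0,"y": 0,"z": 0,"rx": 0,"ry": 0,"rz": 0},
    {"x": 0,"y": 0,"z": 0,"rx": 0,"ry": 0,"rz": 0},
    {"x": 0,"y": 0,"z": 0,"rx": 0,"ry": 0,"rz": 0},
  ],
  claw=0,
  force=60,
)

```text
time_s: 4.58
position: [0.4775, -0.2908, 0.0098]
tcp_rot: [[0.062, 0.998, 0.001], [0.998, -0.062, -0.0], [-0.0, 0.001, -1.0]]
contact_force: [0.9, 0.3, 0.9]
width: 0.302
finger_force: 0.0
```

drive_tool(
  deltas=[
    {"x": 0,"y": 0,"z": 0,"rx": 0,"ry": 0,"rz": 0},
    {"x": 0,"y": 0,"z": 0,"rx": 0,"ry": 0,"rz": 0},
    {"x": 0,"y": 0,"z": 0,"rx": 0,"ry": 0,"rz": 0},
    {"x": 0,"y": 0,"z": 0,"rx": 0,"ry": 0,"rz": 0},
    {"x": 0,"y": 0,"z": 0,"rx": 0,"ry": 0,"rz": 0},
  ],
)

```text
time_s: 5.0
position: [0.4776, -0.2909, 0.01]
tcp_rot: [[0.062, 0.998, 0.002], [0.998, -0.062, -0.0], [-0.0, 0.002, -1.0]]
contact_force: [-0.3, 0.6, 5.8]
width: 0.267
finger_force: 60.1
```

drive_tool(
  deltas=[
    {"x": 0,"y": 0,"z": -0.01,"rx": 0,"ry": 0,"rz": 0},
    {"x": 0,"y": 0,"z": -0.04,"rx": 0,"ry": 0,"rz": 0},
    {"x": 0,"y": 0,"z": -0.05,"rx": 0,"ry": 0,"rz": 0},
    {"x": 0,"y": 0,"z": -0.05,"rx": 0,"ry": 0,"rz": 0},
    {"x": 0,"y": 0,"z": -0.04,"rx": 0,"ry": 0,"rz": 0},
  ],
)

```text
time_s: 5.42
position: [0.4767, -0.2912, 0.1543]
tcp_rot: [[0.063, 0.998, 0.001], [0.998, -0.063, -0.001], [-0.001, 0.001, -1.0]]
contact_force: [1.1, 0.4, -0.9]
width: 0.269
finger_force: 59.1
```

```bash
cat >> h.py <<'E'
def ins(h,tilt=40):
    t=np.radians(tilt);h=np.array(h)/np.linalg.norm(h)
    u=np.array([*np.cos(t)*h,-np.sin(t)]);w=np.array([*np.sin(t)*h,np.cos(t)])
    return u,frame(u,-w)
E
python3 - <<'E'
from h import *
p,M,s=pose();print(s['time_s'],np.round(s['q'],1))
I=robot.camera_info('wrist');im,d=robot.snapshot('wrist')
P=(cloud(d,I['mtx'],I['position'],I['orientation'])-p)@M
m=(d>0)&(abs(P[...,1])<.02)&(abs(P[...,2]+.007)<.02)&(P[...,0]>.015)&(P[...,0]<.2)
Q=P[m];print(len(Q),Q[:,0].max(),np.round((np.array(I['position'])-p)@M,3))
for a in np.arange(.02,.2,.01):
    q=Q[(Q[:,0]>a)&(Q[:,0]<a+.01)]
    if len(q)>3: print(round(a,3),len(q),np.round([q[:,1].min(),np.median(q[:,1]),q[:,1].max(),np.percentile(q[:,2],10),q[:,2].max()],4))
print([(round(r['score'],2),np.round((np.array(r['location'])-p)@M,3)) for n in['dipstick_collar','dipstick_tip'] for r in robot.tip_of('wrist',n)])
u,T=ins([.19,.982]);mth=np.array([.555,.071,.145])
plan([(mth-u*.05-T@[.178,0,-.007],T)])
E
```

```text
5.4167 [ -4.8  25.4  38.7 111.5 -20.5  50.   40.9]
6279 0.12177311157421176 [ 0.077 -0.    -0.141]
0.02 921 [-0.0128 -0.0006  0.012  -0.0202 -0.0149]
0.03 1039 [-0.014  -0.0002  0.0131 -0.0198 -0.007 ]
0.04 965 [-0.0141 -0.0006  0.0133 -0.0189  0.0076]
0.05 326 [-0.0042 -0.0004  0.0033 -0.0101 -0.0062]
0.06 339 [-0.0041 -0.0002  0.0033 -0.01   -0.0061]
0.07 372 [-0.004  -0.0002  0.0037 -0.01   -0.0044]
0.08 406 [-0.0039 -0.0002  0.0036 -0.0101 -0.0052]
0.09 422 [-0.0043 -0.0002  0.0035 -0.0101 -0.0052]
0.1 468 [-0.0043 -0.0002  0.0037 -0.0101 -0.005 ]
0.11 520 [-0.0041 -0.0002  0.0038 -0.0102 -0.0049]
0.12 59 [-0.0041 -0.0002  0.0036 -0.0099 -0.0057]
[(0.81, array([ 0.039,  0.003, -0.004])), (0.17, array([-0.004,  0.003, -0.008]))]
[{"x": 0.0419, "y": 0.0071, "z": -0.0293, "rx": 0.011, "ry": -0.148, "rz": 0.026}, {"x": 0.0384, "y": 0.006, "z": -0.0341, "rx": 0.011, "ry": -0.148, "rz": 0.026}, {"x": 0.0343, "y": 0.0049, "z": -0.0383, "rx": 0.01, "ry": -0.148, "rz": 0.026}, {"x": 0.0297, "y": 0.0039, "z": -0.0421, "rx": 0.011, "ry": -0.148, "rz": 0.026}, {"x": 0.0246, "y": 0.003, "z": -0.0453, "rx": 0.01, "ry": -0.147, "rz": 0.026}]
[{"x": 0.0194, "y": 0.0022, "z": -0.0478, "rx": 0.011, "ry": -0.148, "rz": 0.026}]
```

drive_tool(
  deltas=[
    {"x": 0.0419,"y": 0.0071,"z": -0.0293,"rx": 0.011,"ry": -0.148,"rz": 0.026},
    {"x": 0.0384,"y": 0.006,"z": -0.0341,"rx": 0.011,"ry": -0.148,"rz": 0.026},
    {"x": 0.0343,"y": 0.0049,"z": -0.0383,"rx": 0.01,"ry": -0.148,"rz": 0.026},
    {"x": 0.0297,"y": 0.0039,"z": -0.0421,"rx": 0.011,"ry": -0.148,"rz": 0.026},
    {"x": 0.0246,"y": 0.003,"z": -0.0453,"rx": 0.01,"ry": -0.147,"rz": 0.026},
  ],
)

```text
time_s: 5.98
position: [0.4989, -0.1855, 0.2369]
tcp_rot: [[0.115, 0.989, -0.087], [0.907, -0.141, -0.397], [-0.405, -0.033, -0.914]]
contact_force: [1.6, -0.1, -2.5]
width: 0.267
finger_force: 59.2
```

drive_tool(
  deltas=[
    {"x": 0.0194,"y": 0.0022,"z": -0.0478,"rx": 0.011,"ry": -0.148,"rz": 0.026},
    {"x": 0,"y": 0,"z": 0,"rx": 0,"ry": 0,"rz": 0},
    {"x": 0,"y": 0,"z": 0,"rx": 0,"ry": 0,"rz": 0},
  ],
)

```text
time_s: 6.23
position: [0.5093, -0.1515, 0.2628]
tcp_rot: [[0.11, 0.989, -0.102], [0.855, -0.146, -0.497], [-0.507, -0.033, -0.862]]
contact_force: [-1.0, -0.9, -1.8]
width: 0.269
finger_force: 59.3
```

```bash
python3 - <<'E'
from h import *
import cv2
p,M,s=pose();print(s['time_s'],p,np.round(M,3).tolist(),np.round(s['q'],1))
I=robot.camera_info('wrist');im,d=robot.snapshot('wrist');a=im
np.savez('w2.npz',p=im,d=d,pos=I['position'],o=I['orientation'],K=I['mtx'],tp=p,tM=M)
b,d2=robot.snapshot('scene');c,d3=robot.snapshot('top')
np.savez('s2.npz',p=b,d=d2);np.savez('t2.npz',p=c,d=d3)
b=cv2.resize(b[130:250,250:450],(400,300))
c=cv2.resize(c[140:240,100:260],(400,300))
cv2.imwrite('pics/d.png',np.vstack([cv2.resize(a,(384,288)),]+[cv2.resize(np.hstack([b,c])[:, :],(384*1,144*1))])[:,:,::-1]) if 0 else cv2.imwrite('pics/d.png',np.hstack([cv2.resize(a,(400,600)) if 0 else np.vstack([cv2.resize(a,(400,300)),b]),np.vstack([c,np.zeros_like(c)])])[:,:,::-1])
for n in ['dip_tube','dipstick_tip','dipstick_collar']:
    print(n,[(round(r['score'],2),np.round((np.array(r['location'])-p)@M,3)) for r in robot.tip_of('wrist',n)[:2]],
     [(c,round(r['score'],2),np.round((np.array(r['location'])-p)@M,3)) for c in('scene','top') for r in robot.tip_of(c,n)[:2]])
E
```

```text
6.2333 [ 0.50932445 -0.15145304  0.26275356] [[0.11, 0.989, -0.102], [0.855, -0.146, -0.497], [-0.507, -0.033, -0.862]] [-53.1  24.7  59.5 110.8  10.6  60.4  -8.8]
dip_tube [] [('scene', 0.63, array([ 0.254,  0.018, -0.012]))]
dipstick_tip [] [('scene', 0.84, array([-0.342,  0.158,  0.484])), ('scene', 0.58, array([ 0.174, -0.002, -0.006])), ('top', 0.62, array([-0.34 ,  0.16 ,  0.482]))]
dipstick_collar [(0.87, array([ 0.042,  0.003, -0.004]))] [('scene', 0.69, array([-0.255,  0.066,  0.434])), ('scene', 0.66, array([ 0.04 , -0.001, -0.005])), ('top', 0.92, array([-0.252,  0.065,  0.434])), ('top', 0.73, array([ 0.036,  0.001, -0.001]))]
```

View pics/d.png

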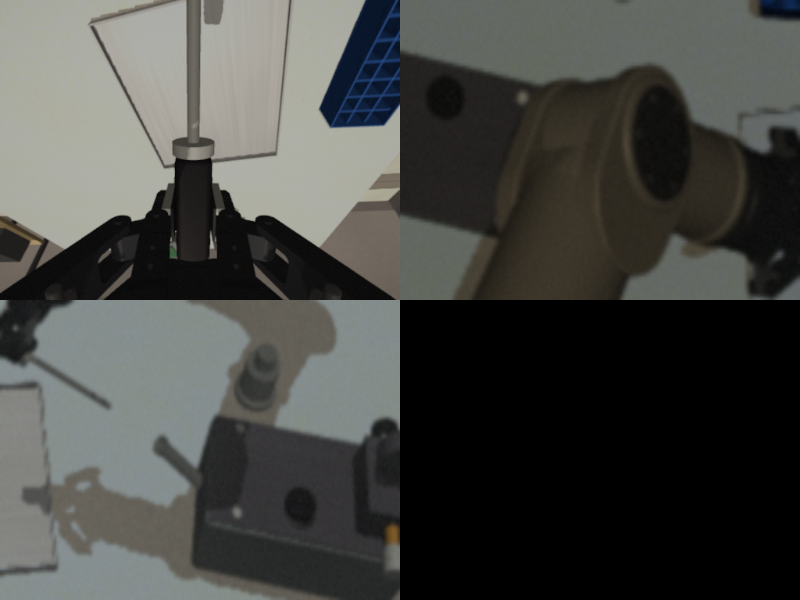

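The scene camera sees both the rod (lower-left crop, px 30-110, y 355-405) and the tube (px 155-205, y 440-485). The top view is blocked by the arm. I'll fit cylinders to the depth points for relative alignment.

```bash
cat > fit.py <<'E'
from h import *
from scipy.optimize import least_squares
m0=np.array([.556,.071,.145])
def fit(Q,c0,d0,r,tilt=None):
    """cylinder axis: point c (moved perpendicular), direction from (yaw,tilt)"""
    d0=d0/np.linalg.norm(d0);a=np.cross(d0,[0,0,1]);a/=np.linalg.norm(a);b=np.cross(a,d0)
    def ax(v):
        d=d0+a*v[2]+b*(v[3] if tilt is None else 0);return c0+a*v[0]+b*v[1],d/np.linalg.norm(d)
    def res(v):
        c,d=ax(v);e=Q-c;return np.linalg.norm(e-np.outer(e@d,d),axis=1)-r
    s=least_squares(res,[0,0,0,0],loss='soft_l1',f_scale=.0015)
    c,d=ax(s.x);e=Q-c;return c,d,np.sqrt(np.mean(s.fun**2)),(e@d).min(),(e@d).max()
def near(P,ok,c,d,rmax,lo,hi):
    e=P-c;t=e@d;r=np.linalg.norm(e-t[...,None]*d,axis=-1);return P[ok&(r<rmax)&(t>lo)&(t<hi)]
u,T=ins([.19,.982])
E
python3 - <<'E'
from fit import *
f=np.load('w1.npz');s2=np.load('s2.npz');s0=np.load('scene0.npz');t0=np.load('top0.npz')
K={c:robot.camera_info(c) for c in('scene','top')}
cl={'w1':cloud(f['d'],f['K'],f['pos'],f['o'])}
for n,z,c in(('s0',s0,'scene'),('s2',s2,'scene'),('t0',t0,'top')): cl[n]=cloud(z['d'],K[c]['mtx'],K[c]['position'],K[c]['orientation'])
for n,P in cl.items():
    ok=np.isfinite(P[...,0])&(P[...,2]>.03)
    Q=near(P,ok,m0,u,.017,.018,.085)
    c,d,e,lo,hi=fit(Q,m0,u,.0095)
    Q=near(P,ok,c,d,.0125,.018,.085);c,d,e,lo,hi=fit(Q,m0,u,.0095)
    c=c+d*((m0-c)@u)/(d@u)
    F=near(P,ok,c,d,.015,-.03,.014);t=(F-c)@d
    print(n,len(Q),'c',np.round(c,4),'yaw',np.degrees(np.arctan2(d[0],d[1])).round(1),'tilt',np.degrees(np.arcsin(-d[2])).round(1),'rms',e.round(4),'mouth t',np.round(np.percentile(t,[0,3,10]),4),len(F))
w=np.load('w2.npz');p,M=w['tp'],w['tM'];P=cl['s2']
c0=p+M@[0,-.0003,-.0062];d0=M[:,0]
Q=near(P,np.isfinite(P[...,0]),c0,d0,.012,.055,.19)
c,d,e,lo,hi=fit(Q,c0+d0*.11,d0,.004)
print('rod',len(Q),e,lo+.11,hi+.11,'off tool',np.round((c-p)@M,4),np.round(d@M,4), 'pred',M[:,0])
P=cloud(w['d'],w['K'],w['pos'],w['o']);Q=near(P,w['d']>0,c0,d0,.012,.06,.19)
c,d,e,lo,hi=fit(Q,c0+d0*.09,d0,.004);print('rod wrist',len(Q),e,'off tool',np.round((c-p)@M,4),np.round(d@M,4))
E
```

```text
w1 848 c [0.5539 0.0701 0.1434] yaw 11.7 tilt 40.0 rms 0.0004 mouth t [-0.0025 -0.0012 -0.0007] 805
s0 121 c [0.5555 0.0713 0.1452] yaw 11.6 tilt 40.5 rms 0.001 mouth t [-0.0029 -0.0009 -0.0008] 63
s2 118 c [0.5558 0.0709 0.1448] yaw 10.8 tilt 39.8 rms 0.0012 mouth t [-0.0023 -0.0009 -0.0004] 58
t0 101 c [0.5543 0.0704 0.1439] yaw 12.0 tilt 38.6 rms 0.001 mouth t [-0.0046 -0.0027 -0.0012] 56
rod 111 0.0013106089017333473 0.05540007707290646 0.17209374227053192 off tool [ 0.11    0.0007 -0.0055] [0.9996 0.0193 0.0183] pred [ 0.10961302  0.85517247 -0.50662119]
rod wrist 2607 0.0005304452710573585 off tool [ 0.09   -0.0001 -0.0059] [ 1.      0.0018 -0.0013]
```

```bash
cat >> fit.py <<'E'
h=np.array([np.sin(np.radians(11.6)),np.cos(np.radians(11.6))]);u,T=ins(h)
mouth=np.array([.5542,.0703,.1450]);off=np.array([0,-.0002,-.007])
def tcp(s,L=.176): return mouth-u*(s+L)-T@off   # tip s before the mouth
def state():
    p,M,st=pose();e=T.T@(p+M@off-mouth)
    print('t',round(st['time_s'],2),'s',round(-e[0]-.176,4),'lat',e[1:].round(4),'rot',np.degrees(R.from_matrix(T.T@M).as_rotvec()).round(2),'F',(T.T@np.array(st['contact_force'])).round(1),'q',np.round(st['q'],1))
E
python3 - <<'E'
from fit import *
state();plan([(tcp(.02),T)],step=.012,ang=3)
E
```

```text
t 6.83 s 0.0809 lat [-0.0008  0.0528] rot [ 0.1   9.6  -2.96] F [0.7 0.2 0.8] q [-52.4  24.5  59.6 110.9  10.6  60.4  -8.8]
[{"x": 0.0129, "y": 0.0008, "z": -0.008, "rx": -0.0, "ry": -0.03, "rz": 0.009}, {"x": 0.0127, "y": 0.0007, "z": -0.0083, "rx": -0.0, "ry": -0.031, "rz": 0.009}, {"x": 0.0125, "y": 0.0006, "z": -0.0086, "rx": -0.0, "ry": -0.03, "rz": 0.01}, {"x": 0.0123, "y": 0.0005, "z": -0.0089, "rx": -0.001, "ry": -0.031, "rz": 0.009}, {"x": 0.012, "y": 0.0004, "z": -0.0092, "rx": -0.0, "ry": -0.03, "rz": 0.01}]
[{"x": 0.0118, "y": 0.0003, "z": -0.0095, "rx": -0.001, "ry": -0.031, "rz": 0.009}, {"x": 0.0116, "y": 0.0003, "z": -0.0097, "rx": -0.0, "ry": -0.03, "rz": 0.01}]
```

drive_tool(
  deltas=[
    {"x": 0.0129,"y": 0.0008,"z": -0.008,"rx": 0,"ry": -0.03,"rz": 0.009},
    {"x": 0.0127,"y": 0.0007,"z": -0.0083,"rx": 0,"ry": -0.031,"rz": 0.009},
    {"x": 0.0125,"y": 0.0006,"z": -0.0086,"rx": 0,"ry": -0.03,"rz": 0.01},
    {"x": 0.0123,"y": 0.0005,"z": -0.0089,"rx": -0.001,"ry": -0.031,"rz": 0.009},
    {"x": 0.012,"y": 0.0004,"z": -0.0092,"rx": 0,"ry": -0.03,"rz": 0.01},
  ],
)

```text
time_s: 7.25
position: [0.5189, -0.1022, 0.2651]
tcp_rot: [[0.145, 0.982, -0.122], [0.782, -0.189, -0.594], [-0.606, -0.01, -0.795]]
contact_force: [0.3, -0.3, -0.9]
width: 0.266
finger_force: 59.2
```

drive_tool(
  deltas=[
    {"x": 0.0118,"y": 0.0003,"z": -0.0095,"rx": -0.001,"ry": -0.031,"rz": 0.009},
    {"x": 0.0116,"y": 0.0003,"z": -0.0097,"rx": 0,"ry": -0.03,"rz": 0.01},
    {"x": 0,"y": 0,"z": 0,"rx": 0,"ry": 0,"rz": 0},
    {"x": 0,"y": 0,"z": 0,"rx": 0,"ry": 0,"rz": 0},
  ],
)

```text
time_s: 7.58
position: [0.5238, -0.0799, 0.2654]
tcp_rot: [[0.151, 0.98, -0.128], [0.75, -0.198, -0.631], [-0.644, -0.0, -0.765]]
contact_force: [-0.1, -1.1, -2.0]
width: 0.266
finger_force: 59.3
```

```bash
python3 - <<'E'
from fit import *
state();plan([(tcp(.02),T)],step=.012,ang=3)
E
```

```text
t 7.58 s 0.0188 lat [ 0.0003 -0.0008] rot [-0.09 -0.06 -0.15] F [0.5 0.2 2.2] q [-61.6  32.9  60.3 107.7  11.4  66.2 -20. ]
[{"x": -0.0016, "y": -0.0004, "z": 0.001, "rx": 0.002, "ry": 0.001, "rz": 0.003}]
```

```bash
python3 - <<'E'
from fit import *
import cv2
I=robot.camera_info('scene');im,d=robot.snapshot('scene');p,M,_=pose()
cv2.imwrite('pics/e.png',cv2.resize(im[150:230,270:380],(770,560),interpolation=cv2.INTER_CUBIC)[:,:,::-1])
P=cloud(d,I['mtx'],I['position'],I['orientation']);ok=(d>0)&(P[...,2]>.03)
c,dt,e,_,_=fit(near(P,ok,mouth,u,.0125,.018,.085),mouth,u,.0095,tilt=1)
print('tube in T frame',(T.T@(c-mouth)).round(4),(T.T@dt).round(3),e)
c0=p+M@off;c2,dr,e,lo,hi=fit(near(P,ok,c0,M[:,0],.010,.06,.165),c0+M[:,0]*.13,M[:,0],.004,tilt=1)
print('rod',(T.T@(c2-mouth)).round(4),(T.T@dr).round(3),e)
E
```

```text
tube in T frame [-0.      0.0011 -0.0004] [ 1.    -0.001  0.   ] 0.0010286841272639231
rod [-0.066   0.0017 -0.0016] [1.    0.001 0.001] 0.0011389316012418709
```

View pics/e.png

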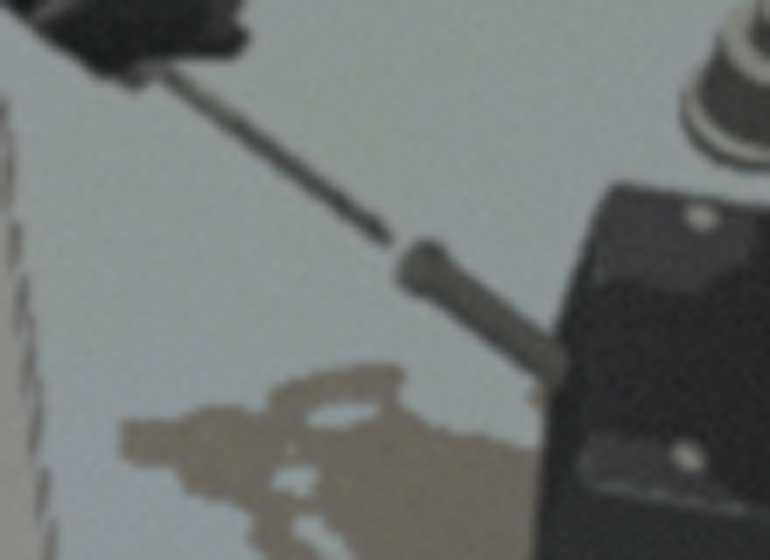

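The picture shows the tip (px 388,238) lined up with the tube mouth (px 415,262). The fitted residual is about 1 mm, so I'll correct that and begin inserting.

drive_tool(
  deltas=[
    {"x": 0.006,"y": -0.0005,"z": 0.0013,"rx": 0.002,"ry": 0.001,"rz": 0.003},
    {"x": 0.012,"y": 0,"z": 0,"rx": 0,"ry": 0,"rz": 0},
    {"x": 0.012,"y": 0,"z": 0,"rx": 0,"ry": 0,"rz": 0},
    {"x": 0.012,"y": 0,"z": 0,"rx": 0,"ry": 0,"rz": 0},
    {"x": 0,"y": 0,"z": 0,"rx": 0,"ry": 0,"rz": 0},
  ],
)

```text
time_s: 8.05
position: [0.5281, -0.0553, 0.243]
tcp_rot: [[0.153, 0.98, -0.13], [0.751, -0.2, -0.629], [-0.642, -0.001, -0.767]]
contact_force: [-0.1, 0.7, -1.0]
width: 0.269
finger_force: 59.3
```

```bash
python3 - <<'E'
from fit import *
state();plan([(tcp(-.08),T)],step=.012,ang=3)
E
```

```text
t 8.05 s -0.0147 lat [-0.0005  0.0004] rot [ 0.03  0.04 -0.09] F [ 1.2 -0.3  0.4] q [-61.7  35.3  58.4 107.3   9.3  65.7 -21.6]
[{"x": 0.0145, "y": 0.0001, "z": -0.0001, "rx": -0.0, "ry": -0.0, "rz": 0.0}, {"x": 0.0145, "y": 0.0001, "z": -0.0001, "rx": -0.0, "ry": -0.0, "rz": 0.0}, {"x": 0.0145, "y": 0.0001, "z": -0.0001, "rx": -0.0, "ry": -0.0, "rz": 0.001}, {"x": 0.0145, "y": 0.0002, "z": -0.0001, "rx": -0.0, "ry": -0.0, "rz": 0.0}, {"x": 0.0145, "y": 0.0001, "z": -0.0, "rx": -0.0, "ry": -0.0, "rz": 0.001}]
[{"x": 0.0146, "y": 0.0002, "z": -0.0001, "rx": -0.001, "ry": -0.001, "rz": 0.0}]
```

No contact so far. I'll continue.

drive_tool(
  deltas=[
    {"x": 0.012,"y": 0.0001,"z": -0.0001,"rx": 0,"ry": 0,"rz": 0},
    {"x": 0.012,"y": 0.0001,"z": -0.0001,"rx": 0,"ry": 0,"rz": 0},
    {"x": 0.012,"y": 0.0001,"z": -0.0001,"rx": 0,"ry": 0,"rz": 0},
    {"x": 0.012,"y": 0.0001,"z": 0,"rx": 0,"ry": 0,"rz": 0.001},
    {"x": 0,"y": 0,"z": 0,"rx": 0,"ry": 0,"rz": 0},
  ],
)

```text
time_s: 8.47
position: [0.5341, -0.0282, 0.2201]
tcp_rot: [[0.153, 0.98, -0.129], [0.751, -0.201, -0.629], [-0.642, -0.001, -0.766]]
contact_force: [1.2, -0.3, -0.9]
width: 0.266
finger_force: 59.3
```

```bash
python3 - <<'E'
from fit import *
state();plan([(tcp(-.12),T)],step=.012,ang=3)
E
```

```text
t 8.47 s -0.0507 lat [-0.0001  0.0001] rot [ 0.01  0.03 -0.04] F [0.6 1.2 0.8] q [-62.   37.9  56.4 106.5   7.1  65.4 -23.3]
[{"x": 0.0154, "y": 0.0, "z": -0.0, "rx": -0.0, "ry": -0.0, "rz": 0.0}, {"x": 0.0154, "y": 0.0, "z": -0.0, "rx": -0.0, "ry": -0.0, "rz": 0.0}, {"x": 0.0154, "y": 0.0001, "z": -0.0, "rx": -0.0, "ry": -0.0, "rz": 0.0}, {"x": 0.0154, "y": 0.0, "z": -0.0, "rx": -0.0, "ry": -0.0, "rz": 0.0}, {"x": 0.0154, "y": 0.0001, "z": -0.0, "rx": -0.0, "ry": -0.0, "rz": 0.0}]
[{"x": 0.0154, "y": 0.0, "z": -0.0, "rx": -0.0, "ry": -0.001, "rz": 0.001}]
```

drive_tool(
  deltas=[
    {"x": 0.012,"y": 0,"z": 0,"rx": 0,"ry": 0,"rz": 0},
    {"x": 0.012,"y": 0,"z": 0,"rx": 0,"ry": 0,"rz": 0},
    {"x": 0.012,"y": 0,"z": 0,"rx": 0,"ry": 0,"rz": 0},
    {"x": 0.012,"y": 0,"z": 0,"rx": 0,"ry": 0,"rz": 0},
    {"x": 0.012,"y": 0,"z": 0,"rx": 0,"ry": 0,"rz": 0},
  ],
)

```text
time_s: 8.88
position: [0.541, 0.0042, 0.1921]
tcp_rot: [[0.156, 0.979, -0.13], [0.75, -0.203, -0.629], [-0.642, 0.001, -0.767]]
contact_force: [0.1, 0.5, -1.1]
width: 0.271
finger_force: 59.2
```

drive_tool(
  deltas=[
    {"x": 0.01,"y": 0,"z": 0,"rx": 0,"ry": 0,"rz": 0},
    {"x": 0.01,"y": 0,"z": 0,"rx": 0,"ry": 0,"rz": 0},
    {"x": 0,"y": 0,"z": 0,"rx": 0,"ry": 0,"rz": 0},
    {"x": 0,"y": 0,"z": 0,"rx": 0,"ry": 0,"rz": 0},
  ],
)

```text
time_s: 9.22
position: [0.5432, 0.0148, 0.183]
tcp_rot: [[0.156, 0.979, -0.13], [0.75, -0.203, -0.629], [-0.643, 0.0, -0.766]]
contact_force: [-0.7, -0.6, -0.7]
width: 0.266
finger_force: 59.2
```

```bash
python3 - <<'E'
from fit import *
import cv2
state()
im,d=robot.snapshot('wrist');im2,_=robot.snapshot('scene')
cv2.imwrite('pics/f.png',np.vstack([cv2.resize(im,(400,300)),cv2.resize(im2[150:230,270:380],(400,291),interpolation=cv2.INTER_CUBIC)])[:,:,::-1])
E
```

```text
t 9.22 s -0.1083 lat [0.0002 0.0003] rot [0.05 0.01 0.09] F [-0.1 -0.6  1. ] q [-62.4  42.3  53.4 104.6   3.7  65.2 -25.8]
```

View pics/f.png

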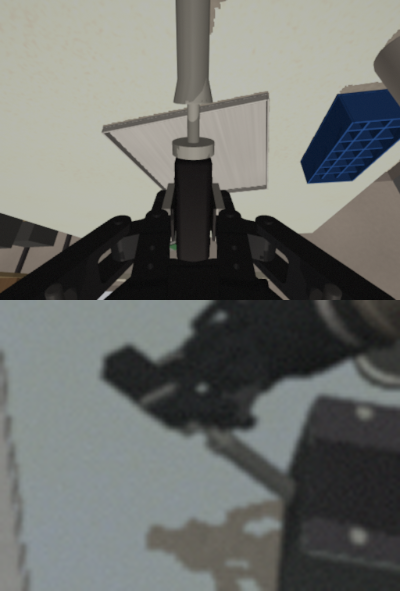

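The wrist view shows the rod inside the tube mouth (px 193,100) and the collar (px 193,148) about 2.5 cm short. I'll close the gap gently.

drive_tool(
  deltas=[
    {"x": 0.01,"y": 0,"z": 0,"rx": 0,"ry": 0,"rz": 0},
    {"x": 0.008,"y": 0,"z": 0,"rx": 0,"ry": 0,"rz": 0},
    {"x": 0.006,"y": 0,"z": 0,"rx": 0,"ry": 0,"rz": 0},
    {"x": 0,"y": 0,"z": 0,"rx": 0,"ry": 0,"rz": 0},
    {"x": 0,"y": 0,"z": 0,"rx": 0,"ry": 0,"rz": 0},
  ],
)

```text
time_s: 9.73
position: [0.546, 0.0285, 0.1714]
tcp_rot: [[0.155, 0.979, -0.13], [0.75, -0.203, -0.629], [-0.643, 0.0, -0.766]]
contact_force: [0.7, 0.2, -1.6]
width: 0.265
finger_force: 59.2
```

```bash
python3 - <<'E'
from fit import *
state()
p,M,_=pose();I=robot.camera_info('wrist');im,d=robot.snapshot('wrist')
P=(cloud(d,I['mtx'],I['position'],I['orientation'])-p)@M
m=(d>0)&(abs(P[...,1])<.02)&(P[...,0]>.02)&(P[...,0]<.1)&(P[...,2]<.0)&(P[...,2]>-.03)
Q=P[m]
for a in np.arange(.03,.07,.002):
    q=Q[(Q[:,0]>a)&(Q[:,0]<a+.002)]
    if len(q)>3: print(round(a+.001,3),len(q),np.round([q[:,1].min(),q[:,1].max(),np.percentile(q[:,2],3)],4))
E
```

```text
t 9.73 s -0.1264 lat [0.0002 0.0002] rot [0.04 0.02 0.08] F [1.3 0.6 1. ] q [-62.5  43.6  52.4 103.9   2.7  65.3 -26.6]
0.031 191 [-0.0124  0.0114 -0.021 ]
0.033 227 [-0.012   0.0111 -0.0204]
0.035 186 [-0.0139  0.0132 -0.02  ]
0.037 211 [-0.0139  0.0131 -0.0205]
0.039 214 [-0.0138  0.0131 -0.0204]
0.041 208 [-0.0138  0.0129 -0.0206]
0.043 565 [-0.014   0.0132 -0.0202]
0.045 64 [-0.0042  0.0034 -0.0108]
0.047 62 [-0.0042  0.0035 -0.0106]
0.049 14 [-0.0036  0.0029 -0.0109]
0.051 172 [-0.0128  0.0115 -0.0185]
0.053 216 [-0.0122  0.0115 -0.0182]
0.055 197 [-0.0117  0.0109 -0.0175]
0.057 194 [-0.0116  0.0103 -0.0175]
0.059 185 [-0.0111  0.0098 -0.0173]
0.061 196 [-0.0105  0.0098 -0.0165]
0.063 170 [-0.0099  0.0092 -0.0165]
0.065 178 [-0.01    0.0087 -0.0157]
0.067 165 [-0.0099  0.0086 -0.0157]
0.069 180 [-0.0098  0.0085 -0.0157]
0.071 167 [-0.0098  0.0085 -0.0162]
```

drive_tool(
  deltas=[
    {"x": 0.004,"y": 0,"z": 0,"rx": 0,"ry": 0,"rz": 0},
    {"x": 0.002,"y": 0,"z": 0,"rx": 0,"ry": 0,"rz": 0},
    {"x": 0,"y": 0,"z": 0,"rx": 0,"ry": 0,"rz": 0},
  ],
)

```text
time_s: 10.03
position: [0.5467, 0.0319, 0.1685]
tcp_rot: [[0.156, 0.979, -0.13], [0.751, -0.203, -0.629], [-0.642, 0.001, -0.767]]
contact_force: [-0.5, -0.2, -2.0]
width: 0.27
finger_force: 59.2
```

drive_tool(
  deltas=[
    {"x": 0.001,"y": 0,"z": 0,"rx": 0,"ry": 0,"rz": 0},
    {"x": 0,"y": 0,"z": 0,"rx": 0,"ry": 0,"rz": 0},
  ],
)

```text
time_s: 10.2
position: [0.5468, 0.0321, 0.1682]
tcp_rot: [[0.156, 0.979, -0.13], [0.75, -0.203, -0.629], [-0.642, 0.001, -0.766]]
contact_force: [-0.0, 0.1, -1.5]
width: 0.267
finger_force: 59.2
```

```bash
python3 - <<'E'
from fit import *
state()
E
```

```text
t 10.2 s -0.1313 lat [0.0002 0.0002] rot [0.05 0.04 0.13] F [ 1.1 -0.   1.1] q [-62.5  44.   52.2 103.7   2.4  65.3 -26.8]
```

drive_tool(
  deltas=[
    {"x": 0.001,"y": 0,"z": 0,"rx": 0,"ry": 0,"rz": 0},
    {"x": 0,"y": 0,"z": 0,"rx": 0,"ry": 0,"rz": 0},
  ],
)

```text
time_s: 10.37
position: [0.5469, 0.0327, 0.1677]
tcp_rot: [[0.156, 0.979, -0.13], [0.75, -0.203, -0.629], [-0.642, 0.001, -0.767]]
contact_force: [0.0, 0.1, -0.7]
width: 0.262
finger_force: 59.2
```

```bash
python3 - <<'E'
from fit import *
state()
p,M,_=pose();I=robot.camera_info('wrist');im,d=robot.snapshot('wrist')
P=(cloud(d,I['mtx'],I['position'],I['orientation'])-p)@M
m=(d>0)&(abs(P[...,1])<.02)&(P[...,0]>.02)&(P[...,0]<.1)&(P[...,2]<.0)&(P[...,2]>-.03)
Q=P[m]
for a in np.arange(.041,.052,.001):
    q=Q[(Q[:,0]>a)&(Q[:,0]<a+.001)]
    if len(q)>3: print(round(a+.0005,4),len(q),np.round([q[:,1].min(),q[:,1].max(),np.percentile(q[:,2],3)],4))
E
```

```text
t 10.37 s -0.132 lat [0.0002 0.0002] rot [0.06 0.04 0.13] F [0.5 0.  0.5] q [-62.5  44.   52.2 103.6   2.4  65.3 -26.9]
0.0415 120 [-0.0137  0.013  -0.0206]
0.0425 108 [-0.0137  0.0129 -0.0208]
0.0435 269 [-0.014   0.0132 -0.0198]
0.0445 24 [-0.0116  0.0097 -0.0178]
0.0455 102 [-0.0123  0.0116 -0.0186]
0.0465 99 [-0.0123  0.011  -0.0182]
0.0475 103 [-0.0123  0.0109 -0.0181]
0.0485 97 [-0.0117  0.011  -0.0175]
0.0495 105 [-0.0117  0.0104 -0.0179]
0.0505 97 [-0.0119  0.0105 -0.0172]
0.0515 99 [-0.0111  0.0099 -0.0171]
```

Less than 1 mm is left. I'll advance in small steps until contact.

drive_tool(
  deltas=[
    {"x": 0.001,"y": 0,"z": 0,"rx": 0,"ry": 0,"rz": 0},
    {"x": 0,"y": 0,"z": 0,"rx": 0,"ry": 0,"rz": 0},
    {"x": 0,"y": 0,"z": 0,"rx": 0,"ry": 0,"rz": 0},
  ],
)

```text
time_s: 10.67
position: [0.547, 0.0332, 0.1673]
tcp_rot: [[0.156, 0.979, -0.13], [0.75, -0.203, -0.629], [-0.642, 0.001, -0.766]]
contact_force: [0.1, -0.3, -1.3]
width: 0.267
finger_force: 59.2
```

```bash
python3 -c "
from fit import *
state()"
```

```text
t 10.67 s -0.1328 lat [0.0002 0.0002] rot [0.05 0.04 0.12] F [0.6 0.2 1.2] q [-62.5  44.1  52.1 103.6   2.3  65.3 -26.9]
```

drive_tool(
  deltas=[
    {"x": 0.001,"y": 0,"z": 0,"rx": 0,"ry": 0,"rz": 0},
    {"x": 0,"y": 0,"z": 0,"rx": 0,"ry": 0,"rz": 0},
    {"x": 0,"y": 0,"z": 0,"rx": 0,"ry": 0,"rz": 0},
  ],
)

```text
time_s: 10.92
position: [0.5471, 0.0334, 0.167]
tcp_rot: [[0.157, 0.979, -0.13], [0.75, -0.204, -0.629], [-0.643, 0.001, -0.766]]
contact_force: [0.3, -1.4, 1.2]
width: 0.268
finger_force: 59.3
```

```bash
python3 -c "
from fit import *
state()"
```

```text
t 10.92 s -0.1331 lat [0.0003 0.0003] rot [0.07 0.02 0.14] F [-1.8  0.6 -0.1] q [-62.5  44.1  52.1 103.6   2.3  65.3 -26.9]
```

drive_tool(
  deltas=[
    {"x": 0.001,"y": 0,"z": 0,"rx": 0,"ry": 0,"rz": 0},
    {"x": 0,"y": 0,"z": 0,"rx": 0,"ry": 0,"rz": 0},
    {"x": 0,"y": 0,"z": 0,"rx": 0,"ry": 0,"rz": 0},
  ],
)

```text
time_s: 11.17
position: [0.5471, 0.0335, 0.1669]
tcp_rot: [[0.157, 0.979, -0.131], [0.749, -0.204, -0.63], [-0.643, 0.001, -0.766]]
contact_force: [-1.1, -2.2, 5.2]
width: 0.268
finger_force: 59.6
```

```bash
python3 -c "
from fit import *
state()"
```

```text
t 11.17 s -0.1332 lat [0.0003 0.0003] rot [ 0.09 -0.03  0.17] F [-5.1 -0.6 -2.5] q [-62.5  44.2  52.1 103.5   2.3  65.3 -27. ]
```

Seated: the last 0.75 mm command gave no travel and axial force rose to 5 N. I'll draw it out.

drive_tool(
  deltas=[
    {"x": -0.006,"y": 0,"z": 0,"rx": 0,"ry": 0,"rz": 0},
    {"x": -0.016,"y": 0,"z": 0,"rx": 0,"ry": 0,"rz": 0},
    {"x": -0.02,"y": 0,"z": 0,"rx": 0,"ry": 0,"rz": 0},
    {"x": -0.02,"y": 0,"z": 0,"rx": 0,"ry": 0,"rz": 0},
    {"x": 0,"y": 0,"z": 0,"rx": 0,"ry": 0,"rz": 0},
  ],
)

```text
time_s: 11.58
position: [0.5395, -0.0045, 0.1989]
tcp_rot: [[0.162, 0.978, -0.131], [0.75, -0.208, -0.628], [-0.642, 0.003, -0.767]]
contact_force: [-0.6, -0.7, -0.3]
width: 0.263
finger_force: 59.3
```

```bash
python3 - <<'E'
from fit import *
state();plan([(tcp(.06),T)],step=.02,ang=3)
E
```

```text
t 11.58 s -0.0829 lat [0.0004 0.0007] rot [0.14 0.06 0.44] F [-0.4 -0.5  0.8] q [-62.1  40.5  54.8 105.5   5.   65.3 -24.9]
[{"x": -0.0238, "y": 0.0001, "z": -0.0001, "rx": -0.0, "ry": -0.0, "rz": -0.001}, {"x": -0.0238, "y": 0.0001, "z": -0.0002, "rx": -0.0, "ry": -0.0, "rz": -0.001}, {"x": -0.0238, "y": 0.0001, "z": -0.0001, "rx": -0.001, "ry": -0.0, "rz": -0.001}, {"x": -0.0238, "y": 0.0001, "z": -0.0002, "rx": -0.0, "ry": -0.0, "rz": -0.001}, {"x": -0.0238, "y": 0.0, "z": -0.0001, "rx": -0.001, "ry": -0.0, "rz": -0.001}]
[{"x": -0.0239, "y": 0.0, "z": -0.0002, "rx": -0.0, "ry": -0.0, "rz": -0.002}, {"x": -0.0238, "y": -0.0, "z": -0.0001, "rx": -0.001, "ry": -0.001, "rz": -0.001}, {"x": -0.0239, "y": -0.0001, "z": -0.0002, "rx": -0.0, "ry": -0.0, "rz": -0.002}]
```

drive_tool(
  deltas=[
    {"x": -0.0238,"y": 0.0001,"z": -0.0003,"rx": 0,"ry": 0,"rz": -0.003},
    {"x": -0.0238,"y": 0.0001,"z": -0.0003,"rx": 0,"ry": 0,"rz": -0.002},
    {"x": -0.0238,"y": 0,"z": -0.0002,"rx": 0,"ry": 0,"rz": -0.002},
    {"x": -0.0238,"y": 0,"z": 0,"rx": -0.001,"ry": 0,"rz": -0.001},
    {"x": 0,"y": 0,"z": 0,"rx": 0,"ry": 0,"rz": 0},
  ],
)

```text
time_s: 12.0
position: [0.5285, -0.0584, 0.2456]
tcp_rot: [[0.156, 0.979, -0.131], [0.751, -0.204, -0.628], [-0.642, 0.0, -0.767]]
contact_force: [0.3, -0.6, -0.4]
width: 0.271
finger_force: 59.3
```

drive_tool(
  deltas=[
    {"x": -0.03,"y": 0,"z": 0,"rx": 0,"ry": 0,"rz": 0},
    {"x": -0.03,"y": 0,"z": 0,"rx": 0,"ry": 0,"rz": 0},
    {"x": -0.03,"y": 0,"z": 0,"rx": 0,"ry": 0,"rz": 0},
    {"x": 0,"y": 0,"z": 0,"rx": 0,"ry": 0,"rz": 0},
  ],
)

```text
time_s: 12.33
position: [0.5183, -0.1087, 0.2885]
tcp_rot: [[0.156, 0.979, -0.13], [0.751, -0.204, -0.628], [-0.642, 0.0, -0.767]]
contact_force: [-0.1, -1.0, -1.3]
width: 0.266
finger_force: 59.3
```

```bash
python3 - <<'E'
from fit import *
state()
D=frame([.0575,.998,0],[0,0,-1])
# tip = TCP+.179 along x, over the tray centre ~(.51,-.25)
P=np.array([.51,-.235,.22])-D@[.179,0,-.007]
print(P);plan([([.50,-.19,.30],T@R.from_euler('y',20,degrees=True).as_matrix()),(P,D)],step=.022,ang=4)
E
```

```text
t 12.33 s 0.0561 lat [0.0006 0.0004] rot [0.08 0.08 0.12] F [0.1 0.1 1.6] q [-61.   30.3  62.3 107.8  13.5  66.8 -18.2]
[ 0.49970395 -0.41370364  0.213     ]
[{"x": -0.019, "y": -0.0004, "z": 0.0119, "rx": -0.0, "ry": 0.089, "rz": -0.001}, {"x": -0.0198, "y": -0.0004, "z": 0.0105, "rx": -0.0, "ry": 0.088, "rz": -0.0}, {"x": -0.0205, "y": -0.0003, "z": 0.0092, "rx": -0.0, "ry": 0.089, "rz": -0.001}, {"x": -0.0211, "y": -0.0004, "z": 0.0077, "rx": -0.001, "ry": 0.088, "rz": -0.001}, {"x": -0.0215, "y": -0.0004, "z": 0.0062, "rx": -0.0, "ry": 0.089, "rz": -0.0}]
[{"x": -0.0214, "y": 0.0054, "z": 0.019, "rx": -0.003, "ry": 0.04, "rz": -0.017}, {"x": -0.022, "y": 0.0051, "z": 0.0183, "rx": -0.003, "ry": 0.04, "rz": -0.017}, {"x": -0.0227, "y": 0.0048, "z": 0.0176, "rx": -0.003, "ry": 0.04, "rz": -0.017}, {"x": -0.0233, "y": 0.0044, "z": 0.0169, "rx": -0.003, "ry": 0.04, "rz": -0.016}, {"x": -0.0238, "y": 0.0041, "z": 0.0162, "rx": -0.003, "ry": 0.04, "rz": -0.017}]
[{"x": -0.0244, "y": 0.0037, "z": 0.0155, "rx": -0.003, "ry": 0.041, "rz": -0.016}, {"x": -0.0249, "y": 0.0034, "z": 0.0147, "rx": -0.003, "ry": 0.04, "rz": -0.017}, {"x": -0.0254, "y": 0.003, "z": 0.0139, "rx": -0.003, "ry": 0.041, "rz": -0.016}, {"x": -0.0258, "y": 0.0026, "z": 0.013, "rx": -0.003, "ry": 0.04, "rz": -0.017}, {"x": -0.0263, "y": 0.0022, "z": 0.0122, "rx": -0.003, "ry": 0.041, "rz": -0.016}]
[{"x": -0.0267, "y": 0.0019, "z": 0.0114, "rx": -0.003, "ry": 0.04, "rz": -0.017}]
```

drive_tool(
  deltas=[
    {"x": -0.019,"y": -0.0004,"z": 0.0119,"rx": 0,"ry": 0.089,"rz": -0.001},
    {"x": -0.0198,"y": -0.0004,"z": 0.0105,"rx": 0,"ry": 0.088,"rz": 0},
    {"x": -0.0205,"y": -0.0003,"z": 0.0092,"rx": 0,"ry": 0.089,"rz": -0.001},
    {"x": -0.0211,"y": -0.0004,"z": 0.0077,"rx": -0.001,"ry": 0.088,"rz": -0.001},
    {"x": -0.0215,"y": -0.0004,"z": 0.0062,"rx": 0,"ry": 0.089,"rz": 0},
  ],
)

```text
time_s: 12.75
position: [0.5014, -0.1859, 0.2976]
tcp_rot: [[0.182, 0.981, -0.068], [0.923, -0.195, -0.332], [-0.339, -0.002, -0.941]]
contact_force: [0.7, 0.5, -1.9]
width: 0.264
finger_force: 59.2
```

drive_tool(
  deltas=[
    {"x": -0.0214,"y": 0.0054,"z": 0.019,"rx": -0.003,"ry": 0.04,"rz": -0.017},
    {"x": -0.022,"y": 0.0051,"z": 0.0183,"rx": -0.003,"ry": 0.04,"rz": -0.017},
    {"x": -0.0227,"y": 0.0048,"z": 0.0176,"rx": -0.003,"ry": 0.04,"rz": -0.017},
    {"x": -0.0233,"y": 0.0044,"z": 0.0169,"rx": -0.003,"ry": 0.04,"rz": -0.016},
    {"x": -0.0238,"y": 0.0041,"z": 0.0162,"rx": -0.003,"ry": 0.04,"rz": -0.017},
  ],
)

```text
time_s: 13.17
position: [0.5018, -0.288, 0.2573]
tcp_rot: [[0.125, 0.992, -0.033], [0.974, -0.129, -0.186], [-0.189, -0.009, -0.982]]
contact_force: [-0.2, 1.8, -0.2]
width: 0.266
finger_force: 59.2
```

drive_tool(
  deltas=[
    {"x": -0.0244,"y": 0.0037,"z": 0.0155,"rx": -0.003,"ry": 0.041,"rz": -0.016},
    {"x": -0.0249,"y": 0.0034,"z": 0.0147,"rx": -0.003,"ry": 0.04,"rz": -0.017},
    {"x": -0.0254,"y": 0.003,"z": 0.0139,"rx": -0.003,"ry": 0.041,"rz": -0.016},
    {"x": -0.0258,"y": 0.0026,"z": 0.013,"rx": -0.003,"ry": 0.04,"rz": -0.017},
    {"x": 0,"y": 0,"z": 0,"rx": 0,"ry": 0,"rz": 0},
  ],
)

```text
time_s: 13.58
position: [0.4987, -0.3745, 0.2251]
tcp_rot: [[0.084, 0.996, -0.014], [0.994, -0.085, -0.064], [-0.065, -0.009, -0.998]]
contact_force: [0.6, 0.1, -0.5]
width: 0.267
finger_force: 59.2
```

```bash
python3 - <<'E'
from fit import *
p,M,s=pose();print(p,np.round(M,3).tolist(),np.round(s['q'],1),'tip',p+M@[.179,0,-.007])
D=frame([.0575,.998,0],[0,0,-1]);P=np.array([.51,-.235,.22])-D@[.179,0,-.007]
plan([(P,D)],step=.022,ang=4)
E
```

```text
[ 0.49870812 -0.3744947   0.22507922] [[0.084, 0.996, -0.014], [0.994, -0.085, -0.064], [-0.065, -0.009, -0.998]] [ -3.4  27.5  45.1 100.3 -18.4  59.1  42.6] tip [ 0.51387444 -0.19606361  0.22035389]
[{"x": -0.0254, "y": 0.003, "z": 0.0097, "rx": -0.006, "ry": 0.042, "rz": -0.017}, {"x": -0.0258, "y": 0.0025, "z": 0.0089, "rx": -0.006, "ry": 0.041, "rz": -0.018}]
```

drive_tool(
  deltas=[
    {"x": -0.0254,"y": 0.003,"z": 0.0097,"rx": -0.006,"ry": 0.042,"rz": -0.017},
    {"x": -0.0258,"y": 0.0025,"z": 0.0089,"rx": -0.006,"ry": 0.041,"rz": -0.018},
    {"x": 0,"y": 0,"z": 0,"rx": 0,"ry": 0,"rz": 0},
    {"x": 0,"y": 0,"z": 0,"rx": 0,"ry": 0,"rz": 0},
    {"x": 0,"y": 0,"z": 0,"rx": 0,"ry": 0,"rz": 0},
  ],
)

```text
time_s: 14.0
position: [0.5034, -0.4074, 0.2137]
tcp_rot: [[0.05, 0.999, 0.001], [0.999, -0.05, 0.002], [0.002, 0.001, -1.0]]
contact_force: [0.3, 1.0, -2.5]
width: 0.266
finger_force: 59.3
```

```bash
python3 - <<'E'
from fit import *
import cv2
p,M,s=pose();print(s['time_s'],p,np.round(M,4).tolist(),'tip',p+M@[.179,0,-.007],np.round(s['dq'],2))
D=frame([.0575,.998,0],[0,0,-1]);print(np.degrees(R.from_matrix(M.T@D).as_rotvec()).round(2))
I=robot.camera_info('wrist');im,d=robot.snapshot('wrist');P=cloud(d,I['mtx'],I['position'],I['orientation'])
c0=p+M@off;Q=near(P,d>0,c0,M[:,0],.012,.06,.19);c,dr,e,_,_=fit(Q,c0+M[:,0]*.09,M[:,0],.004);print('rod dir',dr,c,e)
im2,_=robot.snapshot('scene');im3,_=robot.snapshot('top')
cv2.imwrite('pics/g.png',np.vstack([cv2.resize(im2,(600,450))[150:400],cv2.resize(im3,(600,450))[80:380]])[:,:,::-1])
E
```

```text
14.0 [ 0.50344596 -0.40740031  0.21367432] [[0.05, 0.9987, 0.0011], [0.9987, -0.05, 0.0016], [0.0016, 0.001, -1.0]] tip [ 0.51238547 -0.22863536  0.22096663] [-1.26 -0.69 -0.35  0.24 -0.12  0.02  0.21]
[ 0.06 -0.09  0.43]
rod dir [0.05149516 0.99866861 0.00304184] [ 0.50770056 -0.31750989  0.21942919] 0.0005611471946577404
```

View pics/g.png

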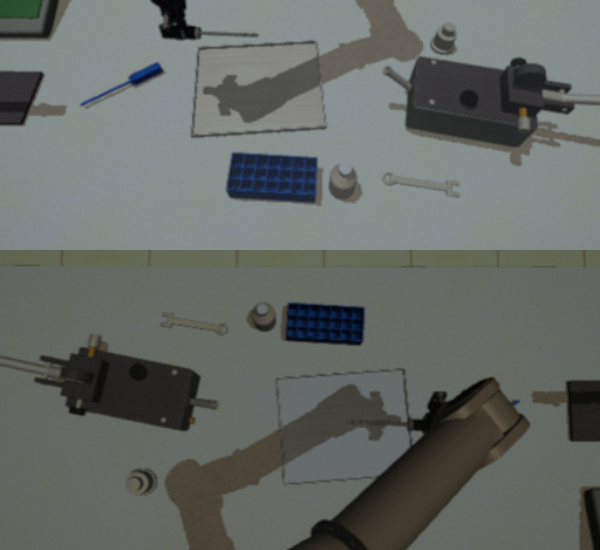

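The stick is level over the tray in both views (scene tip at px 257,35, top tip at px 350,422), and everything else is undisturbed. I'll let it settle, then hand in.

drive_tool(
  deltas=[
    {"x": 0,"y": 0,"z": 0,"rx": 0,"ry": 0,"rz": 0},
    {"x": 0,"y": 0,"z": 0,"rx": 0,"ry": 0,"rz": 0},
    {"x": 0,"y": 0,"z": 0,"rx": 0,"ry": 0,"rz": 0},
    {"x": 0,"y": 0,"z": 0,"rx": 0,"ry": 0,"rz": 0},
    {"x": 0,"y": 0,"z": 0,"rx": 0,"ry": 0,"rz": 0},
  ],
)

```text
time_s: 14.57
position: [0.5033, -0.4081, 0.2142]
tcp_rot: [[0.05, 0.999, 0.002], [0.999, -0.05, 0.001], [0.001, 0.002, -1.0]]
contact_force: [0.1, -0.4, -1.4]
width: 0.268
finger_force: 59.3
```

```bash
python3 - <<'E'
from h import *
p,M,s=pose();print(s['time_s'],'tip',p+M@[.179,0,-.007],np.round(s['dq'],2))
print(robot.close_job())
E
```

```text
14.5667 tip [ 0.51220916 -0.22936285  0.22140739] [ 0.17  0.12  0.02  0.03 -0.04 -0.05  0.07]
the job is handed in; nothing more can be done
None
```

The dipstick went down the tube until its collar sat on the mouth (about 5 N axial force), was drawn right out, and is now held level, marked face up, with its tip about 22 cm above the bench over the drip tray; I handed the job in at 14.6 s.

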